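# Reset the locating collar on a stirrer shaft

## Task

On the stirrer shaft lying in the cradle, undo the steel thumb screw until it frees the collar, slide the collar along the shaft until it rests against the hub of the impeller without shoving the impeller along, then do the thumb screw up firmly again and let go. Leave the other things on the bench alone.

Things in the scene. Friction and masses are not known exactly. Their poses are not given: they have to be found in the camera images.
- cradle: Fixed aluminium assembly cradle: base plate 130 x 370 x 12 mm, two uprights 165 mm either side of its middle (50 mm wide, 16 mm along the shaft, prongs up to 93 mm above the bench). Origin under the plate's middle, on the bench. Its y axis runs along the shaft, from the collar's end (-y) to the impeller's end (+y); z up.
- shaft: Fixed steel shaft along the cradle's y, 430 mm long, 12 mm in diameter, axis 85 mm above the bench; origin on the axis above the cradle's middle. From 20 mm on the -y side of the origin onward (impeller's end) it is ground 1 mm thinner: there the screw must go in about 1 rad further to bite. Exact size differs from shaft to shaft (bite angle +-0.5 rad).
- collar: Knurled dark steel collar on the shaft, 40 mm in diameter, 18 mm long (faces 9 mm either side of its origin, the centre, on the shaft's axis), axes as the cradle's. It cannot turn, only slide along y; freed, it takes 2 N to slide, and may be slid by holding its screw's wing. It starts on the -y side of the impeller, 80 to 165 mm clear of it.
- screw: Steel thumb screw standing upright on the collar. Its head is a flat upright wing 9 mm thick (its x), 32 mm long (its y), 26 mm high. Origin at the wing's centre, 50 mm above the shaft's axis, 30 mm above the collar's top. Right-hand thread: anticlockwise from above loosens; it rises only 0.5 mm per rad and stops, still held, about 6 rad out.
- screw_tip (a point): Inner end of the thumb screw, on its axis, 45 mm below the wing's centre; hidden in the collar. It presses on the shaft. It starts tight (0.03 to 0.25 N m to turn), is free after 1 to 3 rad, then turns with 0.02 N m. Done up, its torque grows by some 0.05 to 0.1 N m per rad once it bites, then it comes to a hard stop 2.3 to 3.3 rad after biting on the thin part. It is firm at 0.2 N m or at that stop.
- impeller: Steel impeller: hub 28 mm in diameter, 45 mm long along the shaft, then six blades within 26 mm of the axis. Origin on the shaft's axis in the hub's flat end face towards the collar; the rest lies to +y. Axes as the cradle's. A light friction fit holds it: a push over 15 N moves it along the shaft, which must not happen (5 mm at most).
- media_bottle: Glass bottle, 70 mm in diameter, 130 mm high, blue cap. Origin under its middle. To be left alone.
- spare_ring: Loose steel ring, 44 mm in diameter, 14 mm high, lying on the bench. Origin under its middle. To be left alone.
- driver: Screwdriver with a grey handle lying on the bench. To be left alone.
- beaker: White plastic beaker, 60 mm in diameter, 70 mm high. Origin under its middle. To be left alone.

How it is judged:
By the outcome, as a careful person would: the job done as asked, in the order asked, and still so for the second after the job is handed in, with the robot touching nothing.
It also fails if it takes over 67 s, if anything falls off the work surface, if the arm or the gripper's body presses on something with over 40 N, if the wrist force passes 120 N, or if a joint passes its speed limit or range.

## Robot

A 6-joint arm with a two-finger parallel gripper is mounted at the origin on the work surface. World frame = base frame: x ahead of the robot, y to its left, z up, the work surface at z = 0. Lengths are in mm, angles in rad, forces in N, time in s.
With the tool pointing down it reaches from about 275 to 750 mm from the base axis. Payload 10.2 kg.
Tool frame: the origin (TCP) lies midway between the tips of the shut fingers; the grasp point (between the pads) lies 19 mm behind it (hold_point_z is the distance from the TCP to the grasp point, in mm); x points along the fingers, z is the direction in which the jaws open and shut, and the axes are right-handed (so a half turn about x gives the same grasp; the last joint's range is limited). The gripper opens to 88 mm and grips with 3 to 60 N. Pads are 18 mm wide; open, the fingers measure 123 mm over their backs; the gripper's body (75 mm by 187 mm) begins 45 mm behind the grasp point.
Start: joints at [-1.373, 0.313, 1.498, -0, 1.331, -0.223], TCP at [214.446, -479.212, 238.72] pointing down, gripper open.
Joint ranges: [-2.94, 2.94], [-0.97, 2.17], [0.19, 2.56], [-1.23, 4.37], [0.02, 3.11], [-2.88, 2.88]. Speed limits (rad/s): [2.39, 2.39, 3.01, 3.14, 3.14, 3.14].

## Interface

Orientations are given as [roll, pitch, yaw] about the fixed x, y, z axes, in that order (R = Rz(yaw) Ry(pitch) Rx(roll)).
In Python, from rig import move_ptp, servo_line, set_joints, let_go, clamp, dwell, ik, grab_frame, MotionError, finish_job, read_clock, read_q, read_qd, read_effort, read_tool_pos, read_eef_rot, read_force, read_moment, read_width, hold_point_z gives the robot as it stands. Calls block until the motion is done:
- move_ptp(position, orientation): joint-space move of the TCP to a pose.
- servo_line(position, frame=None, velocity=150, stop_force=None): straight line of the TCP; frame=None keeps the orientation; velocity is the mean speed in mm/s. With stop_force (N) it stops when the force on the tool has changed by that much, and returns True; else False.
- set_joints(angles): joint-space move.
- let_go() and clamp(strength=None): open the fingers fully, or close them until they stop; strength is the grip in N (None keeps the last).
- dwell(seconds).
- ik(position, orientation): joint angles nearest the present ones, or None.
- grab_frame(name): name is "scene" or "top"; returns a dict with "pixels" (480x640x3 uint8, blue, green, red), "z_map" (480x640 float32, mm along the optical axis (not along the pixel's ray), 0 where there is no reading), "fx", "fy", "cx", "cy" (pixels), "pose" (4x4, takes a point from camera to world coordinates). Camera axes: x right, y up, looking along -z (the intrinsics and any distortion apply to the point x, -y, -z); pixel columns grow to the right and rows downward; lengths in mm; the calibration is good to about 2 mm. A picture is of the moment at which its call begins.
A pose or a line that the arm cannot do raises MotionError and nothing moves.
- finish_job(): hands the job in, once; it reports no verdict.
Readings, each from a call of its own:
- read_clock(): time.
- read_q(): joint angles.
- read_qd(): joint speeds.
- read_effort(): joint torques, N m.
- read_tool_pos(): TCP position.
- read_eef_rot(): TCP orientation.
- read_force(): force on the tool from outside, world axes, zero at the start.
- read_moment(): the same for the moment, N m.
- read_width(): finger opening in mm.
Only numpy, scipy, OpenCV 4.12 (cv2) and the standard library are available. Lean on these libraries where they do the work, as an engineer would, in place of code of your own. Each camera call takes 0.05 s, during which the arm holds its last target.

## Working session

There is one attempt and no reset: what is moved stays moved. The work goes in short steps, each a Python script; the robot and the scene stay as the last script left them, time stands still between calls to the robot, and variables do not carry over. Pictures are saved under pics/ and viewed, and the job is handed in when it is done.

```bash
mkdir -p pics; ls; python3 - <<'E'
from rig import *
import cv2,numpy as np
for n in("scene","top"):
    f=grab_frame(n); cv2.imwrite(f"pics/{n}0.png",f["pixels"])
    np.save(f"pics/{n}0.npy",f["z_map"])
    print(n,f["fx"],f["fy"],f["cx"],f["cy"],np.round(f["pose"],4).tolist(),[k for k in f])
print(read_clock(),read_force(),read_moment(),read_eef_rot(),read_width(),hold_point_z if not callable(hold_point_z) else hold_point_z())
E
```

```text
pics
scene 566.6463710706334 566.6463710706334 325.9956985952231 250.57640758437543 [[-0.6093, -0.562, 0.5594, 1173.7214], [0.7928, -0.4471, 0.4143, 457.276], [0.0174, 0.6959, 0.7179, 832.9038], [0.0, 0.0, 0.0, 1.0]] ['pixels', 'z_map', 'fx', 'fy', 'cx', 'cy', 'pose']
top 462.4482906680127 462.4482906680127 312.0418126066156 236.14227112436203 [[0.0255, 0.9967, -0.0769, 563.5847], [-0.9997, 0.0254, -0.0022, 18.1691], [-0.0002, 0.0769, 0.997, 941.451], [0.0, 0.0, 0.0, 1.0]] ['pixels', 'z_map', 'fx', 'fy', 'cx', 'cy', 'pose']
0.1 [-0.5269249  -0.02464148 -0.21979109] [ 0.00573442 -0.03772304  0.02946834] [2.902502   1.56962107 1.75251473] 87.98621302499139 18.700000000000003
```

View pics/scene0.png

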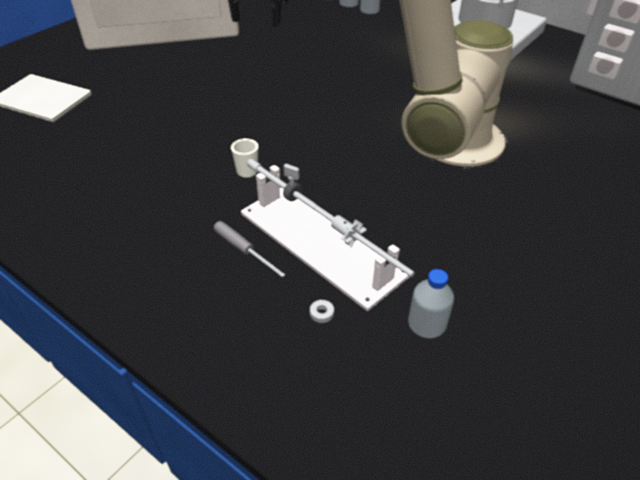

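View pics/top0.png

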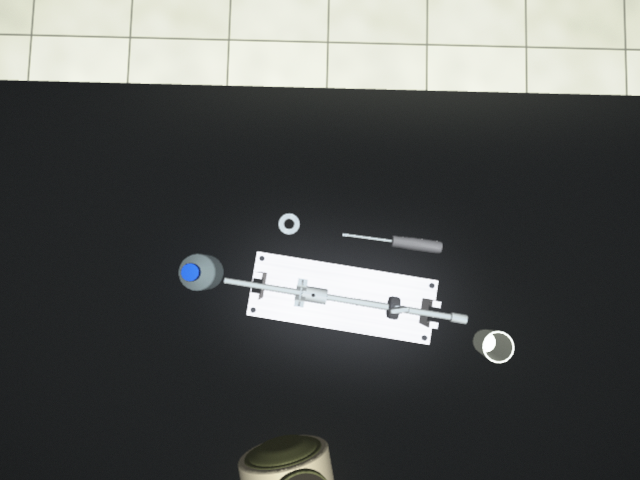

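Scene: collar with wing at about (291,188), hub at (342,225), plate corners visible. Top: collar (394,308), hub end face ≈(327,296), plate corners (257,252)–(438,280)–(431,344)–(247,316). The bottle is next to the +y end and the beaker next to the -y end.

```bash
cat > h.py <<'E'
import cv2,numpy as np
def ray(f,u,v):
    P=np.array(f["pose"]); d=np.array([(u-f["cx"])/f["fx"],-(v-f["cy"])/f["fy"],-1.]); return P[:3,3],P[:3,:3]@d
def onz(f,u,v,z):
    o,d=ray(f,u,v); return o+d*(z-o[2])/d[2]
def proj(f,p):
    P=np.array(f["pose"]); c=P[:3,:3].T@(np.asarray(p)-P[:3,3]); return np.array([f["cx"]+f["fx"]*c[0]/-c[2], f["cy"]-f["fy"]*c[1]/-c[2]])
E
python3 - <<'E'
from rig import *
from h import *
f=grab_frame("top"); s=grab_frame("scene")
im=f["pixels"]; g=cv2.cvtColor(im,cv2.COLOR_BGR2GRAY)
m=(g>215).astype(np.uint8); m[:110]=0; m[:,460:]=0; m[:,:240]=0
m=cv2.morphologyEx(m,cv2.MORPH_CLOSE,np.ones((25,25)))
c=max(cv2.findContours(m,0,1)[0],key=cv2.contourArea)
r=cv2.minAreaRect(c); b=cv2.boxPoints(r); print(b)
w=np.array([onz(f,*p,12) for p in b]); print(w.round(1)); 
print([np.linalg.norm(w[i]-w[i-1]).round(1) for i in range(4)], w.mean(0).round(1))
cv2.imwrite("pics/top_z.png",cv2.resize(im[240:360,235:475],None,fx=3.3,fy=3.3,interpolation=2))
cv2.imwrite("pics/sc_z.png",cv2.resize(s["pixels"][140:310,230:430],None,fx=3.5,fy=3.5,interpolation=2))
E
```

```text
[[228.93024 306.31995]
 [274.39252 206.44073]
 [470.13483 295.53723]
 [424.67255 395.41644]]
[[ 490.8  182.2   12. ]
 [ 693.6   98.    12. ]
 [ 524.4 -298.3   12. ]
 [ 327.3 -208.9   12. ]]
[np.float64(423.9), np.float64(219.6), np.float64(430.9), np.float64(216.4)] [509.1 -56.8  12. ]
```

View pics/top_z.png

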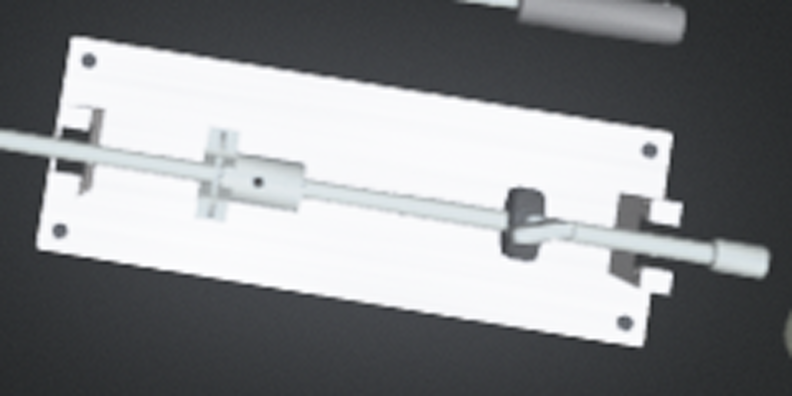

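View pics/sc_z.png

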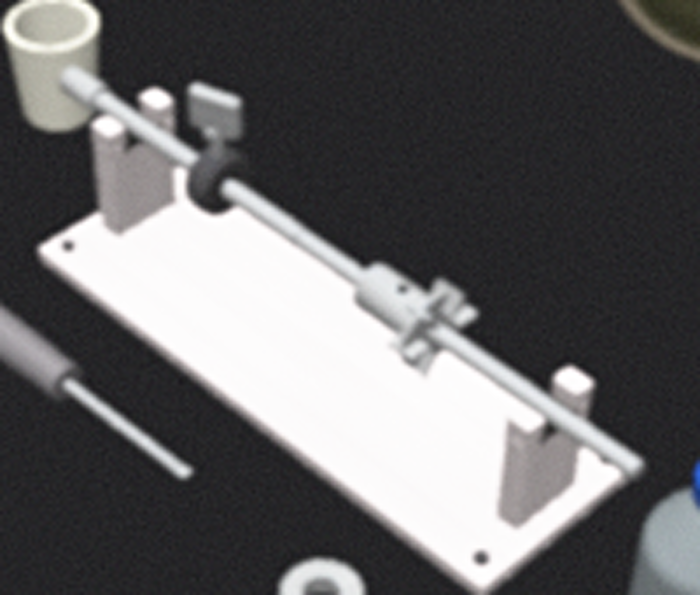

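```bash
python3 - <<'E'
from rig import *
from h import *
def cloud(f):
    z=f["z_map"]; v,u=np.nonzero(z>0); d=z[v,u]; P=np.array(f["pose"])
    c=np.c_[(u-f["cx"])/f["fx"]*d,-(v-f["cy"])/f["fy"]*d,-d]; return c@P[:3,:3].T+P[:3,3]
f=grab_frame("top"); s=grab_frame("scene")
C=np.array([(72,37),(673,132),(642,348),(37,248)])/3.3+[235,240]
w=np.array([onz(f,*p,12) for p in C]); print(w.round(1)); o=w.mean(0)
print([np.linalg.norm(w[i]-w[i-1]).round(1) for i in range(4)],o.round(1))
y=(w[0]+w[3]-w[1]-w[2])[:2]; y/=np.linalg.norm(y); x=np.array([y[1],-y[0]]); print("yaxis",y,"yaw",np.arctan2(-y[0],y[1]))
for n,fr in(("top",f),("scene",s)):
    p=cloud(fr); q=np.c_[(p[:,:2]-o[:2])@np.c_[x,y],p[:,2]]
    k=(abs(q[:,0])<80)&(abs(q[:,1])<240)&(q[:,2]>-20)
    q=q[k]
    sh=q[(abs(q[:,0])<15)&(abs(q[:,2]-85)<12)]; print(n,"shaft x,z",np.median(sh[:,0]),sh[:,2].max(),len(sh),"plate z",np.median(q[abs(q[:,2]-12)<6,2]))
    wg=q[(q[:,2]>118)&(abs(q[:,0])<40)]; 
    print("wing n",len(wg),wg.mean(0).round(1),wg.min(0).round(1),wg.max(0).round(1))
    if len(wg)>5:
        t=wg[:,:2]-wg[:,:2].mean(0); u,S,V=np.linalg.svd(t,full_matrices=0); print("dir",V[0],"ang rel y",np.arctan(-V[0][0]/V[0][1]),S)
    # wing by scene/hub
    hub=q[(abs(q[:,0])<10)&(q[:,2]>93)&(q[:,2]<103)&(q[:,1]>-60)]; print("hub y",np.sort(hub[:,1])[[0,1,2,-3,-1]].round(1) if len(hub)>5 else None)
    co=q[(abs(q[:,0])<20)&(q[:,2]>96)&(q[:,2]<112)&(q[:,1]<-40)]; print("collar",len(co),co.mean(0).round(1) if len(co) else 0,co.min(0).round(1),co.max(0).round(1))
# hub end by ray: crop pixel
for p,z in(((303,186),99),((506,222),105),((545,222),105)):
    r=onz(f,*(np.array(p)/3.3+[235,240]),z); print(r.round(1),((r[:2]-o[:2])@np.c_[x,y]).round(1))
E
```

```text
[[ 602.   130.4   12. ]
 [ 553.7 -235.9   12. ]
 [ 424.2 -217.9   12. ]
 [ 474.3  147.1   12. ]]
[np.float64(128.8), np.float64(369.5), np.float64(130.8), np.float64(368.4)] [513.6 -44.1  12. ]
yaxis [0.13337659 0.99106543] yaw -0.13377523535584324
top shaft x,z 0.5214830312913286 96.99505404051024 1720 plate z 12.275505369449093
wing n 128 [  0.9 -87.2 144.9] [  -7.3 -103.1  123.7] [  8.  -73.1 152.3]
dir [ 0.27974155 -0.96007534] ang rel y 0.28352490092200144 [101.29455058  32.30353213]
hub y [-52.6 -48.  -46.2 196.6 213.7]
collar 126 [  2.2 -95.  100.6] [ -19.  -221.7   96. ] [ 18.1 -79.5 106.1]
scene shaft x,z 3.992045650767688 96.96463897981914 1403 plate z 12.897012353675905
wing n 193 [  2.6 -85.5 138.3] [  -8.8 -104.   118.2] [ 11.1 -70.4 152.3]
dir [-0.32026119  0.94732928] ang rel y 0.32600518394924255 [126.89744294  35.38354484]
hub y [-59.5 -56.8 -49.6 216.9 219.4]
collar 126 [  4.7 -91.  102.2] [ -18.5 -220.2   96.2] [ 19.3 -77.6 111.8]
[520.   -9.5  99. ] [ 1.8 35.1]
[ 503.7 -120.   105. ] [  0.4 -76.6]
[ 504.2 -141.2  105. ] [  3.7 -97.5]
```

Measured: cradle origin (513.6,-44.1), yaw -0.134, collar at y≈-87, hub face at y≈35, wing turned about +0.3 to the shaft. Next I'll check wrist options.

```bash
cat >> h.py <<'E'
from rig import *
from scipy.spatial.transform import Rotation as Ro
O=np.array([513.6,-44.1]); YAW=-0.134
Y=np.array([-np.sin(YAW),np.cos(YAW)]); X=np.array([np.cos(YAW),np.sin(YAW)])
def W(x,y,z): return [*(O+X*x+Y*y),z]
def ori(a): # tool down, jaw axis at world angle a
    x=np.array([0,0,-1.]); z=np.array([np.cos(a),np.sin(a),0]); return Ro.from_matrix(np.c_[x,np.cross(z,x),z]).as_euler('xyz').tolist()
def F(): f=np.array(read_force()); return np.r_[f[:2]@X,f[:2]@Y,f[2]]
E
python3 - <<'E' 2>&1 | grep -v Gimbal
from h import *
R=Ro.from_euler('xyz',read_eef_rot()).as_matrix(); print(R.round(3), np.arctan2(R[1,2],R[0,2]))
a0=YAW+0.30
for k in(-1,0,1):
    for y in(-87,26):
        j=ik(W(.8,y,117),ori(a0+k*np.pi)); print(k,y,None if j is None else np.round(j,3))
for a in np.arange(-3,3.1,.5):
    j=ik(W(.8,-87,117),ori(a)); print(a,None if j is None else np.round(j[5],3))
E
```

```text
[[-0.     0.913  0.408]
 [ 0.     0.408 -0.913]
 [-1.     0.    -0.   ]] -1.150031803684901
-1 -87 [-0.48   0.431  1.672  0.     1.039  2.496]
-1 26 [-0.262  0.429  1.675  0.     1.038  2.714]
0 -87 [-0.48   0.431  1.672  0.     1.039 -0.646]
0 26 [-0.262  0.429  1.675 -0.     1.038 -0.428]
1 -87 [-0.48   0.431  1.672  0.     1.039  2.496]
1 26 [-0.262  0.429  1.675  0.     1.038  2.714]
-3.0 2.52
-2.5 2.02
-2.0 1.52
-1.5 1.02
-1.0 0.52
-0.5 0.02
0.0 -0.48
0.5 -0.98
1.0 -1.48
1.5 -1.98
2.0 -2.48
2.5 None
3.0 2.804
```

```bash
python3 - <<'E' 2>&1 | grep -v Gimbal
from h import *
a=YAW+.3-np.pi
move_ptp(W(.8,-87,200),ori(a)); print(read_clock(),read_q()[5])
servo_line(W(.8,-87,118),velocity=100)
print(F(),read_moment(),read_tool_pos())
clamp(10); print(read_width(),F(),read_moment(),read_clock())
f=grab_frame("scene");cv2.imwrite("pics/s1.png",cv2.resize(f["pixels"][100:280,200:440],None,fx=3.3,fy=3.3))
f=grab_frame("top");cv2.imwrite("pics/t1.png",cv2.resize(f["pixels"][200:360,270:470],None,fx=3.3,fy=3.3))
E
```

```text
2.6167 2.4954977470110546
[ 0.92567049 -0.27052574 -0.31859949] [0.1090904  0.03550544 0.07251819] [ 503.08184008 -130.59073695  118.59293819]
13.134958734023407 [-5.5816871  -1.56354152  2.59412359] [0.007073   0.8107844  0.01554416] 4.7083
```

View pics/s1.png

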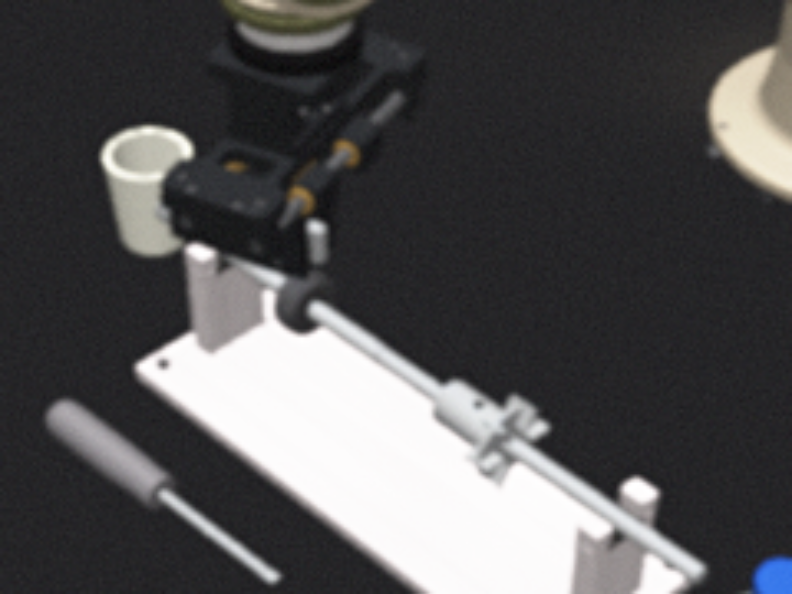

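View pics/t1.png

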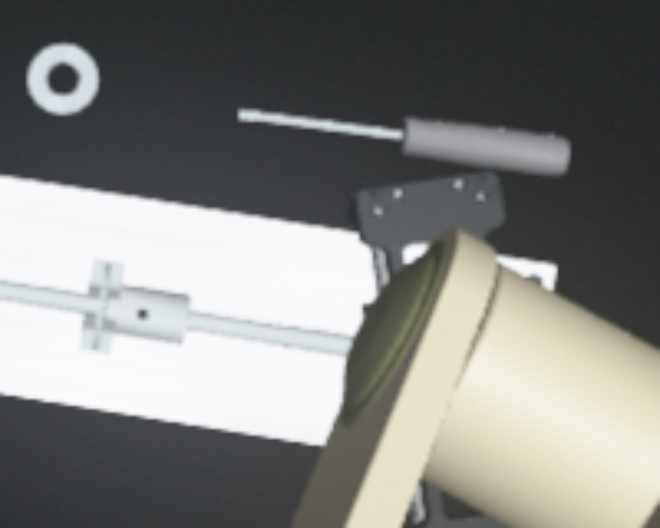

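Width is 13.1 mm and the side force −5.6 N. One finger touches first, so the wing sits about 2 mm to −x of the TCP. I'll open slightly, shift and grip again.

```bash
python3 - <<'E' 2>&1 | grep -v Gimbal
from h import *
p=np.array(read_tool_pos()); R=Ro.from_euler('xyz',read_eef_rot()).as_matrix(); j=R[:,2]; j=j*np.sign(j[:2]@X)
for k in range(3):
    p=p-j*0.8; servo_line(p.tolist(),velocity=20); clamp(10); print(np.round(read_width(),2),F().round(2),np.round(read_moment(),3),read_clock())
E
```

```text
12.33 [2.15 0.87 0.01] [ 0.197 -0.476 -0.026] 5.275
12.81 [ 7.26  2.18 -2.16] [ 0.355 -1.161  0.02 ] 5.7417
12.98 [ 9.57  3.38 -3.62] [ 0.466 -1.654 -0.009] 6.2083
```

```bash
python3 - <<'E' 2>&1 | grep -v Gimbal
from h import *
p=np.array(read_tool_pos()); R=Ro.from_euler('xyz',read_eef_rot()).as_matrix(); j=R[:,2]; j=j*np.sign(j[:2]@X)
p=p+j*1.75; servo_line(p.tolist(),velocity=20); clamp(10); print(np.round(read_width(),2),F().round(2),np.round(read_moment(),3),read_clock())
q=np.array(read_q())
for d in(.08,.16,-.08):
    qq=q.copy(); qq[5]+=d; set_joints(qq.tolist()); clamp(10); print(d,np.round(read_width(),2),F().round(2),np.round(read_moment(),3),read_clock())
E
```

```text
13.3 [-4.45 -2.37  3.1 ] [-0.079  0.861 -0.014] 6.7333
0.08 12.97 [-3.85 -0.57  2.05] [0.128 0.465 0.071] 7.2
0.16 12.84 [-2.62 -3.2   1.75] [-0.216  0.451  0.075] 7.6667
-0.08 13.21 [-4.92  0.26  2.78] [ 0.309  0.806 -0.021] 8.225
```

```bash
python3 - <<'E' 2>&1 | grep -v Gimbal
from h import *
p=np.array(read_tool_pos()); R=Ro.from_euler('xyz',read_eef_rot()).as_matrix(); j=R[:,2]; j=j*np.sign(j[:2]@X)
q=np.array(read_q()); q[5]+=.16; set_joints(q.tolist())
p=p-j*.75; servo_line(p.tolist(),velocity=20)
for s in(10,25,45):
    clamp(s); print(s,np.round(read_width(),2),F().round(2),np.round(read_moment(),3),read_clock())
dwell(.3); print(np.round(read_width(),2),F().round(2),np.round(read_moment(),3),read_clock(), read_tool_pos())
E
```

```text
10 13.16 [ 3.21 -0.7  -1.47] [ 0.074 -0.607 -0.006] 8.9667
25 12.05 [ 4.45  0.49 -2.25] [ 0.068 -0.796  0.114] 9.1833
45 11.18 [ 5.47 -0.16 -1.35] [ 0.016 -0.986  0.095] 9.4
11.38 [ 6.02  0.19 -2.15] [ 0.076 -0.982  0.032] 9.7 [ 501.70302988 -130.56148578  118.03884489]
```

```bash
cat >> h.py <<'E'
def M(n=4): return np.mean([read_moment()[2] for _ in range(n)])
def ang():
    R=Ro.from_euler('xyz',read_eef_rot()).as_matrix(); return np.arctan2(R[1,2],R[0,2])
E
python3 - <<'E' 2>&1 | grep -v Gimbal
from h import *
p=np.array(read_tool_pos()); R=Ro.from_euler('xyz',read_eef_rot()).as_matrix(); j=R[:,2]; j=j*np.sign(j[:2]@X)
p=p+j*.35; p[2]=118; a=ang(); print("a",a,M())
for i in range(1,6):
    p[2]+=.15; a+=.3; set_joints(ik(p.tolist(),ori(a)))
    print(i,round(a,2),round(ang(),3),"Mz",M().round(3),F().round(1),round(read_width(),2),read_clock())
print(M(40),read_clock())
E
```

```text
a -3.057260238919598 0.03247478818799483
1 -2.76 -2.761 Mz -0.038 [ 0.4 -1.5 -1.3] 11.49 10.0917
2 -2.46 -2.463 Mz -0.057 [-1.7 -1.4 -1.4] 11.27 10.4833
3 -2.16 -2.164 Mz -0.038 [-1.5 -1.  -2.7] 11.22 10.875
4 -1.86 -1.864 Mz -0.009 [-2.2 -1.9 -5. ] 11.52 11.2667
5 -1.56 -1.564 Mz 0.012 [-1.5 -1.8 -8. ] 11.02 11.6583
0.011673500592569042 11.6583
```

```bash
python3 - <<'E' 2>&1 | grep -v Gimbal
from h import *
f=grab_frame("scene");cv2.imwrite("pics/s2.png",cv2.resize(f["pixels"][120:240,230:370],None,fx=5,fy=5,interpolation=2))
for i in range(5): dwell(.05); print(read_moment()[2].round(3),F().round(1))
E
```

```text
-0.019 [-2.3 -0.8 -8. ]
-0.028 [-2.8 -0.5 -7.5]
-0.033 [-3.  -2.3 -8.6]
-0.05 [-2.8 -1.2 -8.6]
-0.029 [-3.1 -0.2 -8.6]
```

View pics/s2.png

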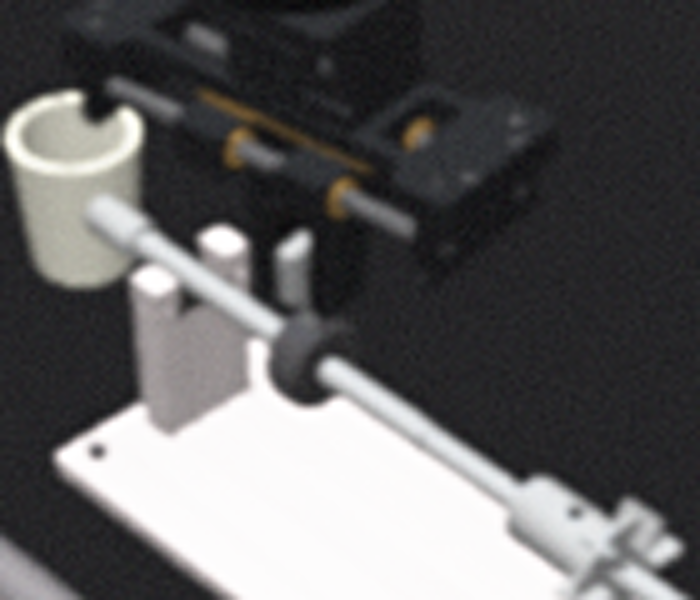

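```bash
python3 - <<'E' 2>&1 | grep -v Gimbal
from h import *
p=np.array(read_tool_pos()); p[2]-=.3; a=ang()
for i in range(1,5):
    p[2]+=.12; a+=.42; set_joints(ik(p.tolist(),ori(a)))
    m=[]
    for k in range(4): dwell(.02); m.append(read_moment()[2])
    print(i,round(a,2),"Mz",np.mean(m).round(3),F().round(1),round(read_width(),2),read_clock(),read_q()[5].round(2))
E
```

```text
1 -1.14 Mz -0.012 [-3.  -1.7 -4.3] 11.15 12.5083 0.66
2 -0.72 Mz 0.012 [-2.2 -1.3 -2.2] 11.15 13.0583 0.24
3 -0.3 Mz 0.028 [-0.6 -1.5 -2.8] 11.31 13.6083 -0.18
4 0.12 Mz 0.009 [ 2.6 -0.9 -0.5] 11.37 14.1583 -0.6
```

```bash
python3 - <<'E' 2>&1 | grep -v Gimbal
from h import *
p=np.array(read_tool_pos()); print(p,F())
def go(d,v,s):
    t=p.copy(); t[:2]+=Y*d; r=servo_line(t.tolist(),velocity=v,stop_force=s); c=np.array(read_tool_pos())
    print(d,r,((c-p)[:2]@Y).round(2),((c-p)[:2]@X).round(2),F().round(1),read_clock()); return r
r=go(10,20,8)
if not r: r=go(98,50,9)
f=grab_frame("scene");cv2.imwrite("pics/s3.png",cv2.resize(f["pixels"][150:270,260:400],None,fx=5,fy=5,interpolation=2))
E
```

```text
[ 502.21504745 -130.50897545  118.9400131 ] [ 2.56867585 -0.90560779 -0.53624162]
10 False 10.32 0.0 [3.5 1.5 0.2] 14.8083
98 False 97.98 0.02 [ 0.9 -1.  -0.4] 16.7167
```

View pics/s3.png

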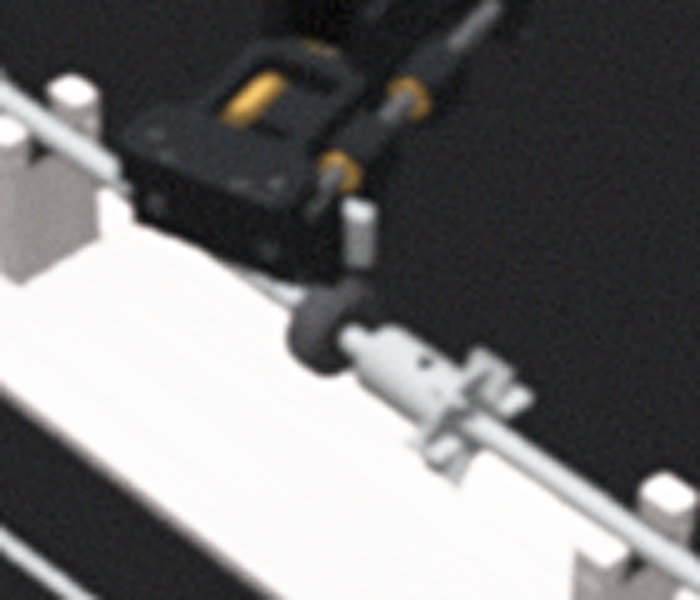

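The collar slides freely and stops about 12–15 mm short of the hub (collar at (325,330), hub face ≈(360,365) in the crop). Next is the slow contact approach.

```bash
python3 - <<'E' 2>&1 | grep -v Gimbal
from h import *
p=np.array(read_tool_pos()); print(p,F())
def go(d,v,s):
    t=p.copy(); t[:2]+=Y*d; r=servo_line(t.tolist(),velocity=v,stop_force=s); c=np.array(read_tool_pos())
    print(d,r,((c-p)[:2]@Y).round(2),((c-p)[:2]@X).round(2),F().round(1),read_clock()); return r
r=go(25,10,6.5)
dwell(.1); print(F().round(1), read_tool_pos())
f=grab_frame("scene");cv2.imwrite("pics/s4.png",cv2.resize(f["pixels"][150:270,260:400],None,fx=5,fy=5,interpolation=2))
f=grab_frame("top");cv2.imwrite("pics/t4.png",cv2.resize(f["pixels"][240:360,235:475],None,fx=3.3,fy=3.3,interpolation=2))
E
```

```text
[515.32275924 -33.44140647 118.95124371] [ 2.32537892e+00 -1.89470377e+00 -2.93211336e-04]
25 True 15.61 0.08 [-0.3 -3.3  2.7] 18.3167
[ 0.1 -3.8  2.5] [517.4943893  -17.97911115 118.79740494]
```

View pics/s4.png

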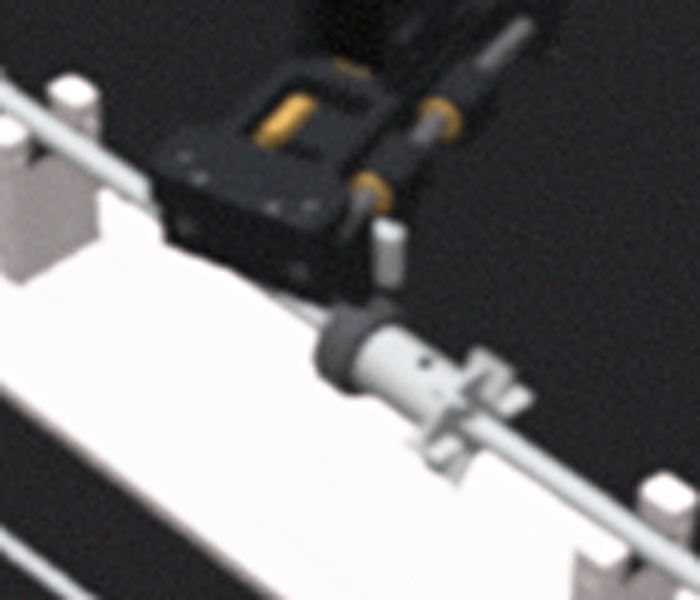

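View pics/t4.png

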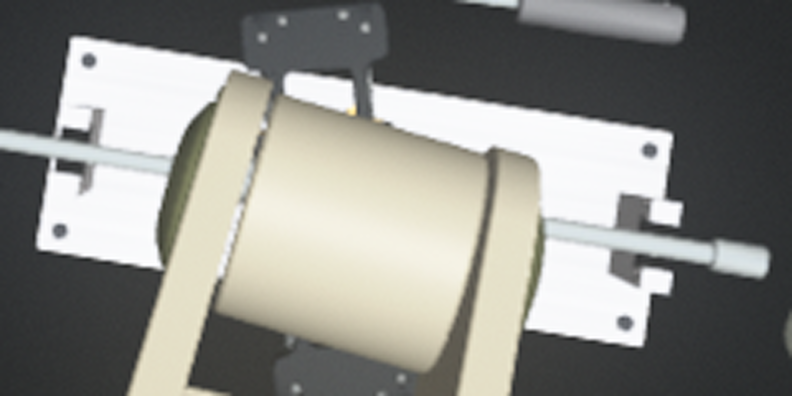

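Collar is now against the hub (no gap at crop (355,360)) and the blades haven't moved: (487,375) in both pictures. Tightening clockwise while watching the y force.

```bash
cat >> h.py <<'E'
def turn(n,st,p,a,mmax=.3,fy=(-7,-1)):
    log=[]
    for i in range(n):
        p[2]+=.5*st; a+=st
        q=ik(p.tolist(),ori(a))
        if q is None or q[5]>2.86: print("range"); break
        set_joints(q)
        m=[]; ff=[]
        for k in range(5): dwell(.02); m.append(read_moment()[2]); ff.append(F())
        ff=np.mean(ff,0); print(i,round(a,2),"Mz",np.mean(m).round(3),ff.round(1),round(read_width(),2),read_clock(),read_q()[5].round(2),"lag",round((ang()-a+np.pi)%(2*np.pi)-np.pi,3))
        if ff[1]<fy[0]: p[:2]-=Y*.35
        elif ff[1]>fy[1]: p[:2]+=Y*.15
        if np.mean(m)>mmax: break
    return p,a
E
python3 - <<'E' 2>&1 | grep -v Gimbal
from h import *
p=np.array(read_tool_pos()); turn(8,-.4,p,ang())
E
```

```text
0 -0.28 Mz -0.04 [-1.3 -3.1  3.4] 11.25 19.0667 0.01 lag 0.003
1 -0.68 Mz 0.009 [-3.4 -2.9  4.1] 11.37 19.6167 0.41 lag 0.004
2 -1.08 Mz -0.018 [-5.2 -2.4  5.2] 11.45 20.1667 0.81 lag 0.004
3 -1.48 Mz -0.019 [-5.1 -1.2  5.6] 11.01 20.7167 1.21 lag 0.005
4 -1.88 Mz -0.016 [-4.8 -0.2  5. ] 11.26 21.2667 1.61 lag 0.005
5 -2.28 Mz -0.005 [-4.8  0.4  6. ] 11.39 21.8167 2.01 lag 0.004
6 -2.68 Mz -0.029 [-4.7  0.5  6.5] 11.4 22.3667 2.41 lag 0.004
7 -3.08 Mz 0.013 [-4.2  0.6  7.3] 11.52 22.9167 2.81 lag 0.005
```

```bash
python3 - <<'E' 2>&1 | grep -v Gimbal
from h import *
def rd():
    m=[];ff=[]
    for k in range(5): dwell(.02); m.append(read_moment()[2]); ff.append(F())
    print(np.mean(m).round(3),np.mean(ff,0).round(1),round(read_width(),2),read_clock())
let_go(); rd()
q=np.array(read_q()); q[5]-=np.pi; set_joints(q.tolist()); rd()
f=grab_frame("scene");cv2.imwrite("pics/s5.png",cv2.resize(f["pixels"][150:270,260:400],None,fx=5,fy=5,interpolation=2))
clamp(45); rd(); print(read_tool_pos(),ang())
E
```

```text
0.013 [ 0.1  0.2 -0.1] 88.23 24.1917
0.009 [-0.   0.   0.1] 88.18 26.925
-0.005 [-0.5  0.4 -0.1] 11.45 28.225
[517.52663493 -17.47654396 117.1546442 ] 0.06296764468882829
```

View pics/s5.png

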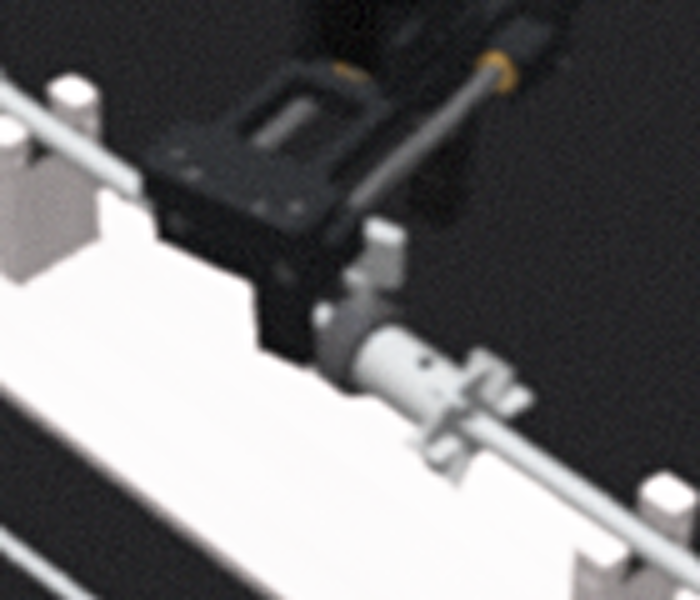

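Wing at (385,250) is still nicely between the open fingers and the collar is still on the hub. I'll reseat it lightly, then continue.

```bash
python3 - <<'E' 2>&1 | grep -v Gimbal
from h import *
p=np.array(read_tool_pos()); t=p.copy(); t[:2]+=Y*4
print(servo_line(t.tolist(),velocity=5,stop_force=5.5),((np.array(read_tool_pos())-p)[:2]@Y),F(),read_clock())
p=np.array(read_tool_pos()); turn(6,-.4,p,ang(),mmax=.23)
E
```

```text
True 0.11589851504276964 [-0.39415963 -1.60691473  2.67729319] 28.6
0 -0.34 Mz 0.05 [-1.3 -1.2  4. ] 11.38 29.15 0.07 lag 0.003
1 -0.74 Mz 0.096 [-2.  -1.4  5.7] 11.31 29.7 0.47 lag 0.002
2 -1.14 Mz 0.146 [-2.1 -1.7  6.9] 11.08 30.25 0.87 lag 0.002
3 -1.54 Mz 0.138 [-2.5 -1.6  7.9] 11.45 30.8 1.27 lag 0.002
4 -1.94 Mz 0.209 [-3.1 -1.7  9.4] 11.33 31.35 1.67 lag 0.002
5 -2.34 Mz 1.098 [-4.  -2.9 10.6] 12.76 31.9 2.07 lag 0.004
```

It reached the hard stop (1.1 N m, well above firm). Releasing and checking.

```bash
python3 - <<'E' 2>&1 | grep -v Gimbal
from h import *
let_go(); p=np.array(read_tool_pos()); p[2]=225; servo_line(p.tolist(),velocity=120)
q=read_q(); q=np.array(q); q[0]-=.9; set_joints(q.tolist()); print(read_clock(),F())
f=grab_frame("scene");cv2.imwrite("pics/s6.png",cv2.resize(f["pixels"][150:270,260:400],None,fx=5,fy=5,interpolation=2))
f=grab_frame("top");cv2.imwrite("pics/t6.png",cv2.resize(f["pixels"][240:360,235:475],None,fx=3.3,fy=3.3,interpolation=2))
E
```

```text
35.7833 [-0.45313742  0.14465028 -0.55222619]
```

View pics/s6.png

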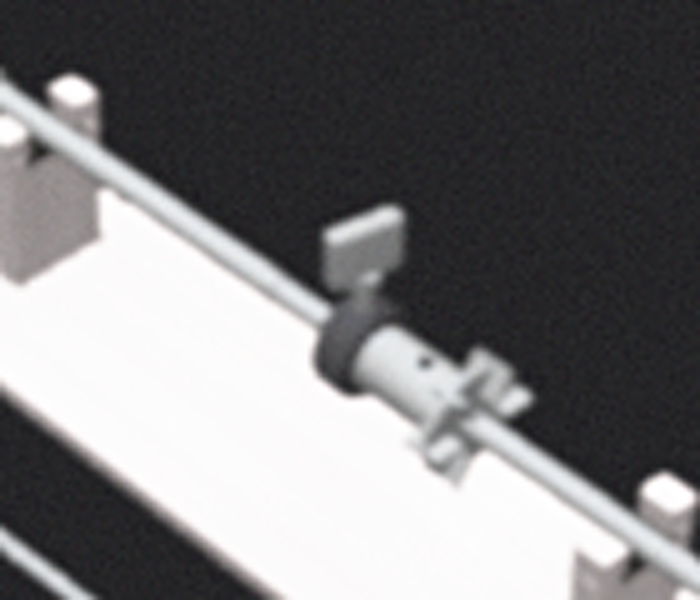

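View pics/t6.png

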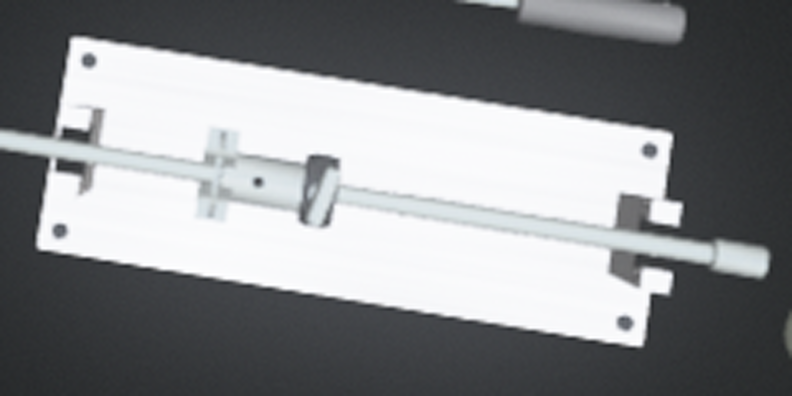

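The collar (320,190 in the top crop) touches the hub. The hub hole (258,182) and blades are at the same pixels as at the start, and the arm is clear. Handing in.

```bash
python3 -c "
from rig import *
finish_job(); print(read_clock())"
```

```text
the job is handed in; nothing more can be done
the job is handed in; nothing more can be done
```

I handed the job in at about 36 s of the 67 s allowed. The collar rests against the impeller hub, with the thumb screw done up to its hard stop.

- **Undoing the screw:** I turned it about 3.2 rad anticlockwise. The torque drop as it came free was lost in sensor noise. What showed it was free is that the collar slid 98 mm without tripping the force stop.
- **Sliding the collar:** It moved about 113.6 mm in all, the last 15 mm slowly, until a 6.5 N force change showed contact. My picture measurement had predicted about 113 mm.
- **Doing the screw up:** I regripped once, reseated the collar lightly against the hub, and turned clockwise. Torque rose from 0.05 to 0.21 N m, then jumped to 1.1 N m at the hard stop. I then let go and moved the arm clear.

**Final pictures:** They show no visible gap between collar and hub. The impeller's hub hole and blades are at the same pixels as at the start. The pictures resolve about 2 mm per pixel, so a gap under about 1 mm would not show. I did not recheck the bottle, ring or beaker in the final crops, but the arm's path stayed above and away from them.

**Disagreement:** The gripper read 11 to 13 mm on the 9 mm wing. The reading fell as the grip got stronger, and the screw still turned with the fingers.

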